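Strap the wide column onto the column heater

ROBOT

A 6-joint arm with a two-finger parallel gripper is mounted at the origin on the work surface. World frame = base frame: x ahead of the robot, y to its left, z up, the work surface at z = 0. Lengths are in m, angles in rad, forces in N, time in s.
With the tool pointing down it reaches from about 0.275 to 0.75 m from the base axis. Payload 10.2 kg.
Tool frame: the origin (TCP) lies at the very end of the fingers, on their centre line; the grasp point (between the pads) lies 19 mm behind it; z points along the fingers, y is the direction in which the jaws open and shut (so a half turn about z gives the same grasp; the last joint's range is limited). The gripper opens to 88 mm and grips with 3 to 60 N. Pads are 18 mm wide; open, the fingers measure 123 mm over their backs; the gripper's body (75 mm by 187 mm) begins 45 mm behind the grasp point.
Start: joints at [-1.573, 0.313, 1.498, -0, 1.331, -0.223], TCP at [0.115, -0.512, 0.239] pointing down, gripper open.
Joint ranges: [-2.94, 2.94], [-0.97, 2.17], [0.19, 2.56], [-1.23, 4.37], [0.02, 3.11], [-2.88, 2.88]. Speed limits (rad/s): [2.39, 2.39, 3.01, 3.14, 3.14, 3.14].

INTERFACE

Orientations are given as a unit quaternion [x, y, z, w].
In Python, from bench import r, eyes, job gives the robot as it stands. The module is installed in compiled form; this text tells all that it offers.
- The arm moves only by the tool servo_tool, never from a script. Its argument "deltas" is text: rows parted by semicolons, each of 7 numbers parted by spaces: the turn, a rotation vector about the tool's x, y, z in degrees, then the shift along the tool's x, y, z in mm, then the gripper's target within -1 to 1 (shut at 1, half-way at 0, fully open at -1). In form: wx wy wz tx ty tz hand; .... A call has exactly 10 rows; each row shifts and turns the commanded pose from where the row before left it, along the tool's axes as they then stand; what a row does not reach is not made up. A row lasts 1/8 s, in which the tool goes at most 62.5 mm and 10.7 degrees, less where a joint would pass 70% of its speed; a pose out of reach is approached as far as the arm can. A call with a gripper value outside its range is refused whole. The fingers move at their own pace and stop on an object; the grip force is fixed at half the most. Time passes only in rows, so rows that do not move let the fingers close, or fill a call up. It gives the time, the measured TCP pose, the force and the opening at its end, in the units of the state.
- r.get_obs(): the state, without advancing time (a new reading comes with each control period).
- eyes.grab_frame(name): name is "side" or "top" or "wrist"; returns the picture (480x640x3 uint8, red, green, blue); there is no depth.
- eyes.camera_model(name): a dict with "fx", "fy", "cx", "cy" (pixels), "extrinsics" (4x4, takes a point from world to camera coordinates); the wrist camera has in their place "hand_eye" (4x4, takes a point from camera to tool coordinates, whose origin is the TCP and whose axes are the flange's). Camera axes: x right, y up, looking along -z (the intrinsics and any distortion apply to the point x, -y, -z); pixel columns grow to the right and rows downward; lengths in m; the calibration is good to about 2 mm. A picture is of the moment at which its call begins: read the wrist's pose just before it. camera_model takes no time and is no camera call.
- job.job_done(): hands the job in, once; it reports no verdict.
The state is a dict: "time": time; "joint_positions": joint angles; "dq": joint speeds; "effort": joint torques, N m; "tool_pos": TCP position; "tcp_rot": TCP orientation; "wrist_force": force on the tool from outside, world axes, zero at the start; "moment": the same for the moment, N m; "width": finger opening in m.
Only numpy, scipy, OpenCV 4.12 (cv2) and the standard library are available. Lean on these libraries where they do the work, as an engineer would, in place of code of your own. Each camera call takes 0.05 s, during which the arm holds its last target. There are 200 camera calls.

TASK

Mount the wide steel column on the column heater: take it from the bench rest, lay it gently in the two saddles on the heater's sloping deck with its end fittings outside the saddles, then swing both hinged straps over it and press each one down until its catch snaps in and holds it shut. Leave the slim column on the rest and disturb nothing else on the bench.

Things in the scene. Friction and masses are not known exactly. Their poses are not given: they have to be found in the camera images.
- column_mid (a point): the wide column's middle, on its axis; y runs along it. A loose steel tube 25 mm in diameter with a round end fitting 36 mm in diameter at each end; 204 mm long (228 with end plugs), about 0.55 kg. The bare tube between the fittings is 152 mm long. At the start it lies level in one of the two places of the bench rest, axis 50 mm above the bench
- slim_column_mid (a point): the slim column, to be left alone: same length, tube 14 mm in diameter, fittings 21 mm; it lies parallel to the wide one, 94 mm beside it, in the other place of the rest. The point is its middle; y runs along it
- rest: bench rest, fixed, white plastic: base 200 x 150 x 12 mm with two notched rails (14 mm thick, at y = +45 and -45 mm, 50 mm tall) that carry the columns at x = -47 and +47 mm; origin at the centre of its underside, y along the columns. Between the rails there is free room down to the base
- seat (a point): where the middle of the wide column's axis must lie on the heater, 115 mm above the bench. Axes of the sloping deck: x up the slope (away from the robot), y along the seated column (to the left, level), z square out of the deck, leaning 30 degrees from vertical towards the robot. The deck's face is 37 mm below the seat along z, a warm plate between the saddles 31 mm below
- heater: the column heater, fixed, white housing 250 mm wide, about 210 mm deep; origin on the bench straight below the seat, x away from the robot. Two white V saddles 24 mm wide stand on its deck at y = +60 and -60 mm of the seat frame; their cheeks end level with the seat (z = 0) and reach x = +-28 mm there. The end fittings go outside the saddles with 4 mm play each way
- head (a point): middle of the front of the heater's display head, 62 mm behind the seat (heater's x) and 67.5 mm above it. The head is 66 mm wide, 55 mm tall and 48 mm deep. It stands in the way of an upright gripper laid across the tube in the saddles; one leaning with the deck (30 degrees, fingers square to the deck) has room
- strap_left (a joint): left strap's hinge (at y = +60 mm of the seat frame), rad: 0 shut, at most 1.95, starts open at 1.6 to 1.9. Hinge axis along y at x = +36, z = -8 mm of the seat frame; the strap swings down towards the robot. Stiff: it stays where it is left. At 0.18 its lip meets a sprung ball catch; about 10 N on the tab takes it over the ball at 0.08, then it snaps to 0 and stays
- strap_right (a joint): the same for the right strap (at y = -60 mm of the seat frame)
- strap_left_tab (a point): on the left strap's outer face, mid-width, on its thumb tab, 8 mm from the free end. Strap: grey plastic bridge 26 mm wide (y), 87 mm long, 7 mm thick, with a lip near the free end. Its x runs from free end to hinge, z out of the outer face; shut, these are the seat's axes and this point is at x = -40, z = +21.5 mm there. Seen from the hinge it is at x = -76, z = +29.5 mm
- strap_right_tab (a point): the same point on the right strap
- amber_a: small amber bottle with red cap, 52 mm in diameter, 105 mm tall, standing between rest and heater; origin under its centre. Bystander
- amber_b: another such bottle, off to the left. Bystander
- flask: glass volumetric flask with red stopper, 74 mm wide, 183 mm tall, behind the middle of the work area; origin under its centre. Bystander
- spanner: steel spanner 150 mm long lying on the bench in front of the heater. Bystander
- solvent: solvent bottle with blue cap, 96 mm in diameter, 220 mm tall, far to the right; origin under its centre. Bystander
- vial_rack: white rack of small vials, 90 x 140 x 44 mm, far to the left; origin under its centre. Bystander

How it is judged:
On the way, in this order (a step that is already met when the one before it is completed fails the run):
1. the wide column lies in both saddles with its end fittings outside them (x of column_mid in the frame of seat between -0.004 and 0.004 m and y of column_mid in the frame of seat between -0.007 and 0.007 m and z of column_mid in the frame of seat between -0.004 and 0.004 m and angle between the y axis of column_mid and the y axis of seat, either way round below 0.06 rad), for 0.2 s.
2. both straps are snapped shut over it (value of joint each of strap_left, strap_right below 0.04 rad), for 0.2 s.
At the end, for the whole second after the job is handed in: The wide column lies at rest in both saddles (within 4 mm of the seat across and in height, 7 mm along, 0.06 rad), both straps are shut past their catches (joint below 0.04 rad), nothing is held, and the bystanders are where they were (within 30 mm) (all of step 1 and all of step 2 and linear speed of column below 0.02 m/s); the robot touches nothing.
It fails at once if the wide column is dropped: it falls free by more than about a centimetre (linear speed of column above 0.5 m/s and contact force between column and the fingers below 0.05 N).
It fails at once if the slim column is moved by more than 30 mm (distance of slim_column_mid from where it was at the start of the episode above 0.03 m).
It fails at once if a bottle, the flask, the spanner or the vial rack is moved by more than 30 mm (distance of any of amber_a, amber_b, flask, spanner, solvent, vial_rack from where it was at the start of the episode above 0.03 m).
It also fails if it takes over 72 s, if anything falls off the work surface, if the arm or the gripper's body presses on something with over 40 N, if the wrist force passes 120 N, or if a joint passes its speed limit or range.

## Working session

There is one attempt and no reset: what is moved stays moved. The work goes in short steps, Python scripts to look and compute and a tool call to move; the robot and the scene stay as the last step left them, time stands still between calls to the robot, and variables do not carry over. Pictures are saved under pics/ and viewed, about 8 in all and at most 12, crops included, and the job is handed in when it is done.

Besides the shell and the picture viewer there is one more tool, called by a JSON object that holds its "op" and its "data". servo_tool: Moves the arm, as the interface text tells. Its arguments: {"type":"object","properties":{"deltas":{"type":"string"}},"required":["deltas"]}

```bash
mkdir -p pics; ls
python3 - <<'E'
from bench import r, eyes, job
import cv2, numpy as np
np.set_printoptions(precision=4,suppress=True)
print(r.get_obs())
for n in ("side","top","wrist"):
    m=eyes.camera_model(n); print(n,m)
    cv2.imwrite(f"pics/{n}0.png",eyes.grab_frame(n)[...,::-1])
E
```

```text
pics
{'time': 0.0, 'joint_positions': array([-1.5734,  0.3134,  1.4984,  0.    ,  1.331 , -0.2234]), 'dq': array([ 0.    , -0.0001, -0.0015, -0.0017,  0.0016, -0.0001]), 'effort': array([ -0.0015, -40.2213, -25.2271,   0.0693,   0.0352,  -0.0001]), 'tool_pos': array([ 0.115 , -0.512 ,  0.2382]), 'tcp_rot': array([ 0.9939,  0.1102,  0.0001, -0.0006]), 'wrist_force': array([0.4716, 0.7004, 0.373 ]), 'moment': array([-0.0423, -0.0033,  0.0221]), 'width': 0.08827093523534821}
side {'fx': 535.5651590731906, 'fy': 535.5651590731906, 'cx': 320.7400322988322, 'cy': 233.30577756148543, 'extrinsics': array([[-0.9366, -0.3502,  0.0141,  0.4917],
       [ 0.2353, -0.5985,  0.7658, -0.2344],
       [-0.2597,  0.7205,  0.6429, -1.2841],
       [ 0.    ,  0.    ,  0.    ,  1.    ]])}
top {'fx': 446.3006015519397, 'fy': 446.3006015519397, 'cx': 324.73076180104465, 'cy': 242.5242243345739, 'extrinsics': array([[ 0.02  , -0.9998,  0.0044, -0.0148],
       [ 0.9857,  0.0204,  0.1671, -0.531 ],
       [-0.1671,  0.001 ,  0.9859, -1.3371],
       [ 0.    ,  0.    ,  0.    ,  1.    ]])}
wrist {'fx': 380.99516054496, 'fy': 380.99516054496, 'cx': 315.01343983292594, 'cy': 240.29662821898322, 'hand_eye': array([[ 0.0001,  0.9627,  0.2707,  0.0702],
       [ 1.    , -0.0001,  0.0001,  0.0008],
       [ 0.0002,  0.2707, -0.9627, -0.1454],
       [ 0.    ,  0.    ,  0.    ,  1.    ]])}
```

View pics/top0.png

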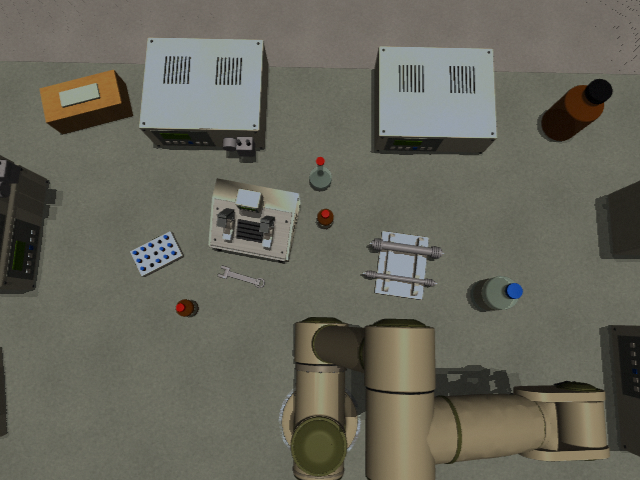

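View pics/side0.png

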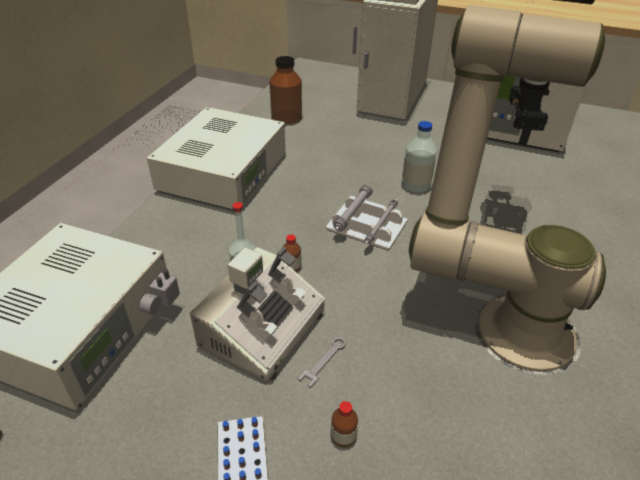

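```bash
cat > h.py <<'E'
import numpy as np, cv2
from scipy.optimize import least_squares
from scipy.spatial.transform import Rotation as R
from bench import r, eyes, job
np.set_printoptions(precision=4,suppress=True)
def cam(n,obs=None):
    m=eyes.camera_model(n)
    if n=="wrist":
        T=np.eye(4);T[:3,:3]=R.from_quat(obs["tcp_rot"]).as_matrix();T[:3,3]=obs["tool_pos"]
        E=np.linalg.inv(T@m["hand_eye"])
    else: E=m["extrinsics"]
    return m,E
def proj(c,P):
    m,E=c; p=np.atleast_2d(P)@E[:3,:3].T+E[:3,3]
    return np.c_[m["cx"]+m["fx"]*p[:,0]/-p[:,2], m["cy"]+m["fy"]*p[:,1]/p[:,2]]
def ray(c,uv):
    m,E=c; d=np.array([(uv[0]-m["cx"])/m["fx"],-(uv[1]-m["cy"])/m["fy"],-1.])
    return -E[:3,:3].T@E[:3,3], E[:3,:3].T@d
def onz(c,uv,z):
    o,d=ray(c,uv); return o+d*(z-o[2])/d[2]
def crop(img,x0,y0,w,h,s): return cv2.resize(img[y0:y0+h,x0:x0+w],None,fx=s,fy=s,interpolation=cv2.INTER_CUBIC)
E
python3 - <<'E'
from h import *
t=cv2.imread("pics/top0.png"); s=cv2.imread("pics/side0.png")
a=crop(t,355,220,100,75,4);b=crop(t,205,170,100,75+0,4)
c=crop(s,320,180,100,75,4);d=crop(s,190,240,140,105,400/140)
d=cv2.resize(d,(400,300))
b=cv2.resize(t[172:172+99,200:332],(400,300),interpolation=cv2.INTER_CUBIC)
cv2.imwrite("pics/m0.png",np.vstack([np.hstack([a,b]),np.hstack([c,d])]))
E
```

```text
(no output)
```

View pics/m0.png

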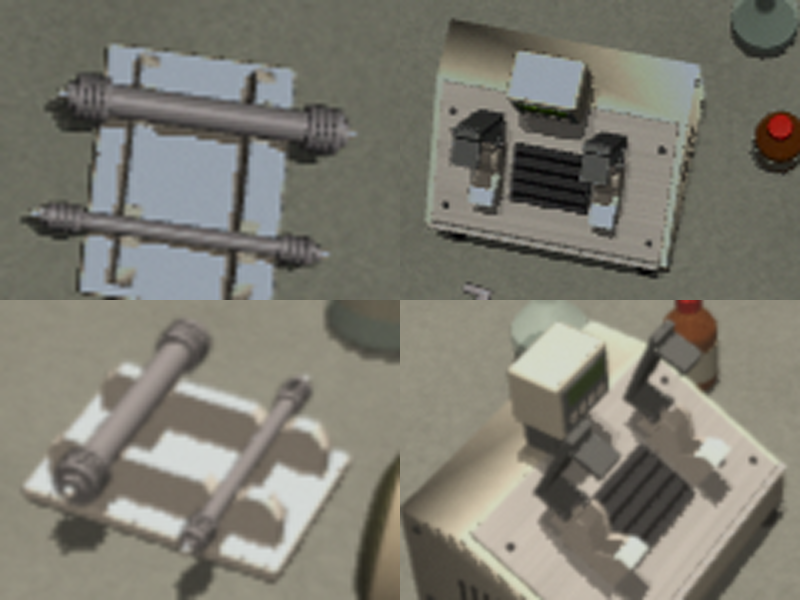

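Run:
```python
from h import *
t=cam("top");s=cam("side")
a=onz(t,(369.5,244.2),.05);b=onz(t,(444.2,253.2),.05)
print("wide",a,b,(a+b)/2,np.degrees(np.arctan2(*(a-b)[:2])),np.linalg.norm(a-b), proj(s,[a,b,(a+b)/2]))
a=onz(t,(361.2,274.5),.05);b=onz(t,(436.7,283.7),.05)
print("slim",a,b,(a+b)/2,np.linalg.norm(a-b),np.degrees(np.arctan2(*(a-b)[:2])))
f=lambda x,y:(200+(x-400)*.33,172+y*.33)
print("plate",onz(t,f(552,180),.0882))
# deck front edge (lower) corners and upper corners
for p in [(428,225),(663,270),(443,78),(700,120)]: print(f(*p),[onz(t,f(*p),z)[:2] for z in (.03,.05,.1,.13)])
```

```text
wide [ 0.528  -0.1421  0.05  ] [ 0.5047 -0.3719  0.05  ] [ 0.5163 -0.257   0.05  ] 5.788355929823221 0.2310397455572178 [[337.8801 228.5901]
 [369.4122 186.1961]
 [354.4468 206.3167]]
slim [ 0.4338 -0.1171  0.05  ] [ 0.4105 -0.3468  0.05  ] [ 0.4221 -0.2319  0.05  ] 0.23090667447077787 5.802552149147359
plate [0.5531 0.221  0.0882]
(209.24, 246.25) [array([0.5145, 0.3562]), array([0.5114, 0.351 ]), array([0.5036, 0.338 ]), array([0.4989, 0.3302])]
(286.79, 261.1) [array([0.4728, 0.1127]), array([0.4703, 0.111 ]), array([0.464 , 0.1068]), array([0.4602, 0.1043])]
(214.19, 197.74) [array([0.6709, 0.3504]), array([0.6655, 0.3452]), array([0.652 , 0.3324]), array([0.644 , 0.3247])]
(299.0, 211.6) [array([0.6313, 0.0794]), array([0.6265, 0.0783]), array([0.6145, 0.0753]), array([0.6073, 0.0735])]
```

{"op": "servo_tool", "data": {"deltas": "0 0 -9 0 0 -10 -1;0 0 -9 0 0 0 -1;0 0 -9 0 0 0 -1;0 0 -9 0 0 0 -1;0 0 -9 0 0 0 -1;0 0 -9 0 0 0 -1;0 0 -9 0 0 0 -1;0 0 -8.5 0 0 0 -1;0 0 0 29 37 0 -1;0 0 0 29 37 0 -1"}}

```text
time: 1.4
tool_pos: [0.1952, -0.4614, 0.2484]
tcp_rot: [0.743, 0.67, 0.0, -0.0]
wrist_force: [0.8, 0.4, -0.1]
width: 0.088
```

{"op": "servo_tool", "data": {"deltas": "0 0 0 29 37 0 -1;0 0 0 29 37 0 -1;0 0 0 30 38 0 -1;0 0 0 30 38 0 -1;0 0 0 30 38 0 -1;0 0 0 30 38 0 -1;0 0 0 29 37 0 -1;0 0 0 29 37 0 -1;0 0 0 0 0 0 -1;0 0 0 0 0 0 -1"}}

```text
time: 2.65
tool_pos: [0.5166, -0.2581, 0.2484]
tcp_rot: [0.742, 0.67, -0.0, -0.0]
wrist_force: [0.5, -0.7, -0.0]
width: 0.0876
```

Run:
```python
from h import *
o=r.get_obs();im=eyes.grab_frame("wrist")[...,::-1];print(o)
cv2.imwrite("pics/w1.png",im); c=cam("wrist",o)
print(proj(c,[[.528,-.1421,.05],[.5047,-.3719,.05]]))
```

```text
{'time': 2.65, 'joint_positions': array([-0.666 ,  0.4238,  1.3154, -0.0003,  1.4031, -0.5639]), 'dq': array([-0.0193, -0.0108,  0.0048,  0.0002,  0.0011, -0.0002]), 'effort': array([  1.2268, -45.3652, -25.9512,   0.1015,   0.0548,   0.0181]), 'tool_pos': array([ 0.5166, -0.2581,  0.2484]), 'tcp_rot': array([ 0.7422,  0.6701, -0.0002, -0.0003]), 'wrist_force': array([ 0.486 , -0.7287, -0.0402]), 'moment': array([-0.0813, -0.07  , -0.0069]), 'width': 0.0876366546081525}
[[313.6422  74.1631]
 [314.0644 324.0454]]
```

View pics/w1.png

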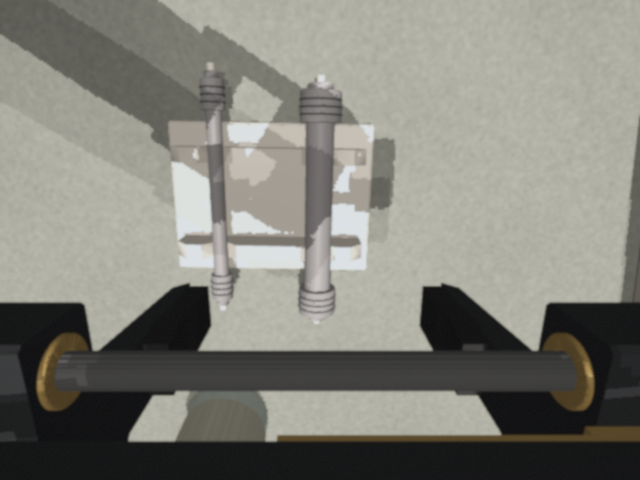

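Run:
```python
from h import *
c=cam("wrist",r.get_obs())
a=onz(c,(321.3,75),.05);b=onz(c,(317,323),.05);d=a-b
# fitting inner edges on axis
e=onz(c,(319.8,122),.058);f=onz(c,(318,286),.058)
print(a,b,(a+b)/2,np.linalg.norm(d),np.degrees(np.arctan2(d[1],d[0])));print(e,f,(e+f)/2,np.linalg.norm(e-f))
print("rails",onz(c,(318,155),.04),onz(c,(318,243),.045))
M=R.from_quat(r.get_obs()["tcp_rot"]).as_matrix();print(M.T@((a+b)/2-r.get_obs()["tool_pos"]))
```

```text
[ 0.5342 -0.1438  0.05  ] [ 0.5074 -0.3715  0.05  ] [ 0.5208 -0.2576  0.05  ] 0.22932832584477988 83.29099622378777
[ 0.5291 -0.1812  0.058 ] [ 0.5126 -0.3288  0.058 ] [ 0.5209 -0.255   0.058 ] 0.14852135837095448
rails [ 0.5249 -0.209   0.04  ] [ 0.5166 -0.2903  0.045 ]
[0.0012 0.0045 0.1986]
```

{"op": "servo_tool", "data": {"deltas": "0 0 0.8 1.2 4.2 25 -1;0 0 0 0 0 35 -1;0 0 0 0 0 35 -1;0 0 0 0 0 35 -1;0 0 0 0 0 35 -1;0 0 0 0 0 30 -1;0 0 0 0 0 15 -1;0 0 0 0 0 7.4 -1;0 0 0 0 0 0 -1;0 0 0 0 0 0 -1"}}

```text
time: 3.95
tool_pos: [0.5217, -0.2575, 0.0323]
tcp_rot: [0.747, 0.665, 0.0, 0.001]
wrist_force: [-1.2, -0.6, -0.6]
width: 0.0882
```

Run:
```python
from h import *
o=r.get_obs();print(o["tool_pos"],o["tcp_rot"],o["wrist_force"])
a=crop(np.ascontiguousarray(eyes.grab_frame("wrist")[...,::-1]),160,60,320,240,1.25)
b=crop(np.ascontiguousarray(eyes.grab_frame("side")[...,::-1]),290,150,160,120,2.5)
cv2.imwrite("pics/m1.png",np.hstack([a,b]))
```

```text
[ 0.5217 -0.2575  0.0323] [0.7469 0.6649 0.0002 0.0008] [-1.2367 -0.6204 -0.6361]
```

View pics/m1.png

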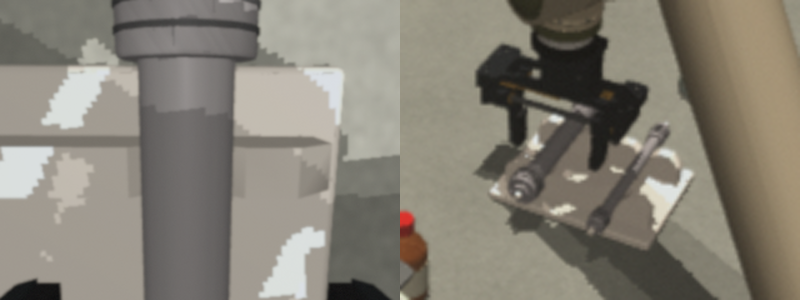

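{"op": "servo_tool", "data": {"deltas": "0 0 0 0 0 0 1;0 0 0 0 0 0 1;0 0 0 0 0 0 1;0 0 0 0 0 0 1;0 0 0 0 0 0 1;0 0 0 0 0 0 1;0 0 0 0 0 0 1;0 0 0 0 0 0 1;0 0 0 0 0 0 1;0 0 0 0 0 0 1"}}

```text
time: 5.3
tool_pos: [0.5195, -0.2568, 0.0311]
tcp_rot: [0.747, 0.665, -0.001, -0.002]
wrist_force: [-10.7, 0.9, 5.2]
width: 0.0237
```

{"op": "servo_tool", "data": {"deltas": "0 0 0 0 0 -3 1;0 0 0 0 0 -6 1;0 0 0 0 0 -10 1;0 0 0 0 0 -20 1;0 0 0 0 0 -30 1;0 0 0 0 0 -40 1;0 0 0 0 0 -45 1;0 0 0 0 0 -45 1;0 0 0 0 0 -45 1;0 0 0 0 0 -25 1"}}

```text
time: 6.55
tool_pos: [0.5214, -0.257, 0.3034]
tcp_rot: [0.747, 0.665, 0.0, 0.002]
wrist_force: [1.4, 0.6, -7.7]
width: 0.0237
```

{"op": "servo_tool", "data": {"deltas": "0 0 0 25 -10 0 1;0 0 0 45 -17 0 1;0 0 0 55 -21 0 1;0 0 0 57 -22 0 1;0 0 0 57 -22 0 1;0 0 0 57 -22 0 1;0 0 0 57 -22 0 1;0 0 0 55 -21 0 1;0 0 0 45 -17 0 1;0 0 0 25 -10 0 1"}}

```text
time: 7.8
tool_pos: [0.3926, 0.2409, 0.3009]
tcp_rot: [0.746, 0.666, 0.0, -0.0]
wrist_force: [0.1, 0.8, -6.6]
width: 0.0237
```

Run:
```python
from h import *
import json
for i in range(6): eyes.camera_model("top")
im=eyes.grab_frame("wrist");im=eyes.grab_frame("wrist")
o=r.get_obs();im=eyes.grab_frame("wrist")[...,::-1];print(o)
json.dump({k:np.asarray(v).tolist() for k,v in o.items()},open("o2.json","w"))
cv2.imwrite("pics/w2.png",im)
```

```text
{'time': 7.9, 'joint_positions': array([0.2947, 0.128 , 1.5671, 0.0007, 1.4461, 0.4072]), 'dq': array([-0.0611, -0.0068,  0.012 , -0.0229, -0.0035, -0.045 ]), 'effort': array([  2.0101, -35.0937, -29.0054,   0.322 ,  -0.0272,   0.4445]), 'tool_pos': array([0.3927, 0.2409, 0.3008]), 'tcp_rot': array([ 0.7458,  0.6662,  0.0003, -0.0002]), 'wrist_force': array([-0.0505, -0.8076, -7.288 ]), 'moment': array([-0.0399, -0.0896,  0.0373]), 'width': 0.023613938526293028}
```

View pics/w2.png

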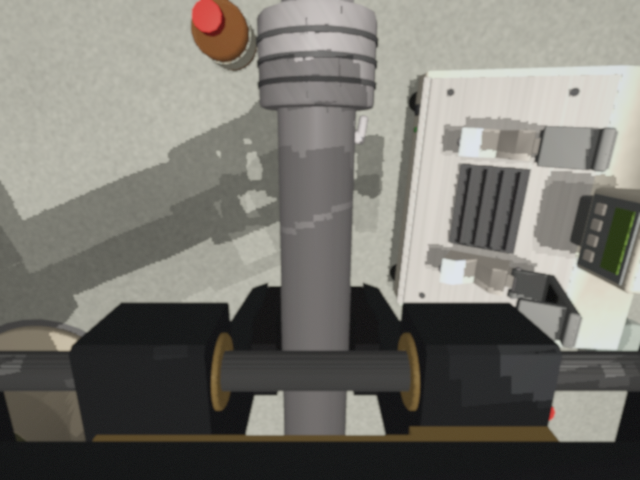

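Run:
```python
from h import *
t=cv2.imread("pics/w2.png"); cv2.imwrite("pics/w2c.png",crop(t,390,60,250,195,3.077)) if 0 else cv2.imwrite("pics/w2c.png",crop(t,400,110,200,200,3))
```

```text
(no output)
```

View pics/w2c.png

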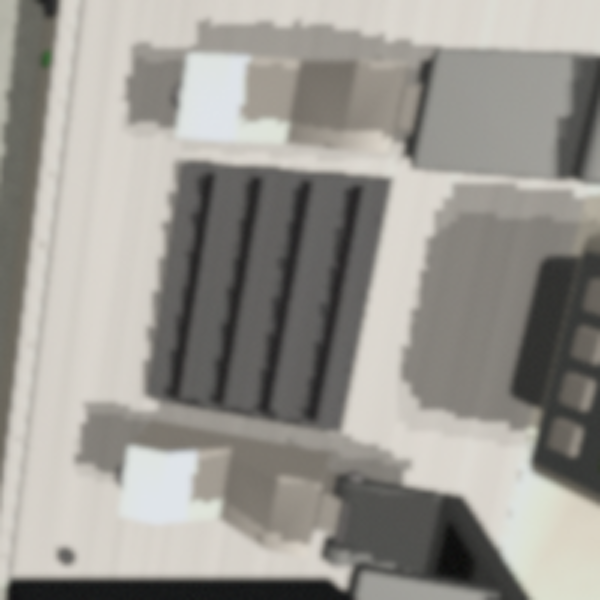

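```bash
cat > fit.py <<'E'
from h import *
import json
o=json.load(open("o2.json")); c=cam("wrist",o)
A=np.array([[188,54],[176,139],[126,445],[120,520]])/3+[400,110]
B=np.array([[182,162],[390,178],[340,430],[147,398]])/3+[400,110]
def frame(p):
    Rh=R.from_euler("z",p[2]).as_matrix()@R.from_euler("y",-30,degrees=True).as_matrix()
    return Rh,np.array([p[0],p[1],.115+(p[5] if len(p)>5 else 0)])
def world(p,P): Rh,t=frame(p); return np.atleast_2d(P)@Rh.T+t
def res(p):
    a,b=p[3:5]
    P=[[-.028,.072,0],[-.028,.048,0],[-.028,-.048,0],[-.028,-.072,0],[-a,b,-.031],[a,b,-.031],[a,-b,-.031],[-a,-b,-.031]]
    return (proj(c,world(p,P))-np.r_[A,B]).ravel()
if __name__=="__main__":
    for p0 in ([.54,.22,-.15,.03,.04],[.54,.22,-.15,.03,.04,0]):
        s=least_squares(res,p0); p=s.x; print(p,np.degrees(p[2])); print(res(p).reshape(-1,2))
        t=cam("top");print("top plate",proj(t,world(p,[0,0,-.031])),"seen 250.2,231.4")
        print(proj(cam("side"),world(p,[[-p[3],p[4],-.031],[p[3],p[4],-.031],[p[3],-p[4],-.031],[-p[3],-p[4],-.031]])))
E
python3 fit.py
```

```text
[ 0.5412  0.2248 -0.1618  0.0295  0.0393] -9.270212697430447
[[-0.4969 -0.2579]
 [-0.6506 -0.3809]
 [ 0.8791  0.4228]
 [-0.5744 -1.1224]
 [ 0.3362  0.2771]
 [ 0.2386  0.3889]
 [ 0.1379  0.5915]
 [ 0.2165  0.0952]]
top plate [[249.7768 230.3003]] seen 250.2,231.4
[[273.9129 328.387 ]
 [254.0891 310.609 ]
 [273.8178 288.5102]
 [292.7995 305.5311]]
[ 0.5412  0.2248 -0.1618  0.0295  0.0393 -0.0001] -9.27132212305333
[[-0.4932 -0.2333]
 [-0.6462 -0.3661]
 [ 0.8859  0.4052]
 [-0.5671 -1.1468]
 [ 0.3306  0.2751]
 [ 0.2339  0.3881]
 [ 0.1319  0.5904]
 [ 0.2098  0.093 ]]
top plate [[249.7915 230.2938]] seen 250.2,231.4
[[273.9021 328.4124]
 [254.0736 310.6297]
 [273.8078 288.5255]
 [292.7937 305.5507]]
```

Run:
```python
from h import *
m=eyes.camera_model("wrist");H=m["hand_eye"]
def tool(uv,z):
    d=H[:3,:3]@np.array([(uv[0]-m["cx"])/m["fx"],-(uv[1]-m["cy"])/m["fy"],-1.]);return H[:3,3]+d*(z-H[2,3])/d[2]
for uv in [(317,108),(317,110)]: print(tool(uv,-.037))
for uv in [(278,115),(356,115),(282,300),(349,300)]: print(tool(uv,-.019))
# ring sides at axis depth
for uv in [(260,98),(376,98)]: print(tool(uv,-.019))
from fit import *
p=least_squares(res,[.54,.22,-.15,.03,.04]).x
Rh,t=frame(p); Rt=Rh@np.array([[0,1,0],[1,0,0],[0,0,-1.]])  # tool x=y_seat, y=x_seat, z=-n
o=r.get_obs();M=R.from_quat(o["tcp_rot"]).as_matrix()
print("turn deg (tool)",np.degrees(R.from_matrix(M.T@Rt).as_rotvec()), "euler zyx",R.from_matrix(M.T@Rt).as_euler("ZXY",degrees=True))
for h in (0,.01,.12,.15):
    tgt=world(p,[0,0,h-.019])[0]
    print(h,tgt,"shift in final tool axes mm",1e3*Rt.T@(tgt-o["tool_pos"]))
np.save("p.npy",p)
```

```text
[ 0.0756  0.0014 -0.037 ]
[ 0.075   0.0014 -0.037 ]
[ 0.0746 -0.0108 -0.019 ]
[ 0.0746  0.0138 -0.019 ]
[ 0.0111 -0.011  -0.019 ]
[ 0.0112  0.0131 -0.019 ]
[ 0.0796 -0.0163 -0.019 ]
[ 0.0796  0.0199 -0.019 ]
turn deg (tool) [-29.9783  -0.7262   2.6936] euler zyx [  2.7554 -29.9842  -0.0053]
0 [0.5506 0.2233 0.0985] shift in final tool axes mm [  9.1454  35.7355 254.0286]
0.01 [0.5456 0.2241 0.1072] shift in final tool axes mm [  9.1454  35.7355 244.0286]
0.12 [0.4914 0.2329 0.2025] shift in final tool axes mm [  9.1454  35.7355 134.0286]
0.15 [0.4766 0.2354 0.2284] shift in final tool axes mm [  9.1454  35.7355 104.0286]
```

{"op": "servo_tool", "data": {"deltas": "-5 -0.2 0.5 0 0 0 1;-7 -0.2 0.7 0 0 0 1;-7 -0.2 0.7 0 0 0 1;-7 -0.2 0.6 0 0 0 1;-5 0 0.2 0 0 0 1;-2 0 0 0 0 0 1;0 0 0 0 0 0 1;0 0 0 0 0 0 1;0 0 0 0 0 0 1;0 0 0 0 0 0 1"}}

```text
time: 9.2
tool_pos: [0.394, 0.2388, 0.3003]
tcp_rot: [0.731, 0.62, 0.183, 0.217]
wrist_force: [0.8, -0.2, -6.8]
width: 0.0238
```

```bash
cat > go.py <<'E'
from fit import *
p=np.load("p.npy");Rh,t=frame(p);o=r.get_obs();M=R.from_quat(o["tcp_rot"]).as_matrix()
g=o["tool_pos"]-.019*M[:,2]
print("grasp pt in seat mm",1e3*Rh.T@(g-t)); print("tool axes in seat\n",Rh.T@M)
print("force seat",Rh.T@o["wrist_force"],o["width"],o["time"])
for h in (0,.02,.12):
    print(h,"shift tool mm",1e3*M.T@(world(p,[-.0015,0,h])[0]-g))
E
python3 go.py
```

```text
grasp pt in seat mm [-36.0799  -9.8213 253.2377]
tool axes in seat
 [[ 0.0013  0.9986  0.0523]
 [ 1.     -0.0011 -0.0036]
 [-0.0035  0.0523 -0.9986]]
force seat [-2.7006 -0.0469 -6.2984] 0.02383624439487705 9.2
0 shift tool mm [ 10.7622  21.2886 254.6616]
0.02 shift tool mm [ 10.6914  22.3337 234.689 ]
0.12 shift tool mm [ 10.3374  27.5593 134.8263]
```

{"op": "servo_tool", "data": {"deltas": "0 0 0 2 5 20 1;0 0 0 2 6 30 1;0 0 0 2 6 35 1;0 0 0 2 6 30 1;0 0 0 2.4 4.5 20 1;0 0 0 0 -1 20 1;0 0 0 0 -1.3 25 1;0 0 0 0 -1.3 25 1;0 0 0 0 -1 20 1;0 0 0 0 -0.5 10 1"}}

```text
time: 10.45
tool_pos: [0.5406, 0.2245, 0.1144]
tcp_rot: [0.731, 0.62, 0.182, 0.217]
wrist_force: [0.3, 0.2, -6.5]
width: 0.0235
```

```bash
python3 - <<'E'
from h import *
a=crop(np.ascontiguousarray(eyes.grab_frame("side")[...,::-1]),180,200,160,160,2.5)
w=eyes.grab_frame("wrist")[...,::-1]
b=cv2.resize(np.ascontiguousarray(w[0:320,160:480]),(400,400))
cv2.imwrite("pics/m2.png",np.hstack([a,b]))
E
python3 go.py
```

```text
grasp pt in seat mm [-1.7452 -0.3213 19.0825]
tool axes in seat
 [[ 0.0009  0.9987  0.0514]
 [ 1.     -0.0006 -0.0041]
 [-0.0041  0.0514 -0.9987]]
force seat [-2.3393  0.1922 -4.7476] 0.023454031911862596 10.55
0 shift tool mm [ 0.3995 -0.7371 19.0683]
0.02 shift tool mm [ 0.3177  0.2918 -0.905 ]
0.12 shift tool mm [  -0.0913    5.4367 -100.7717]
```

View pics/m2.png

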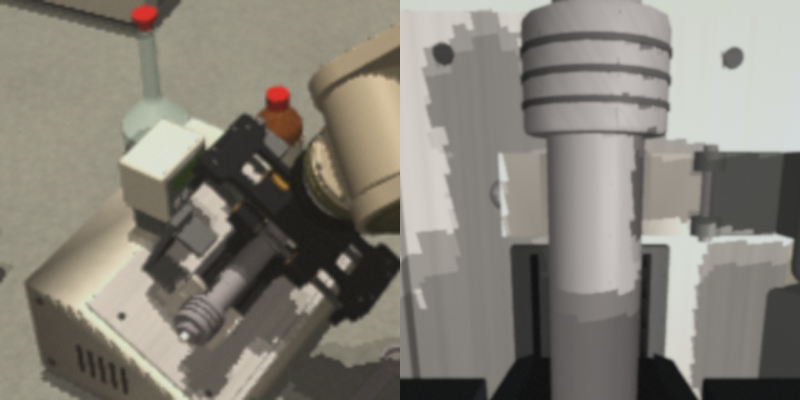

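Run:
```python
from fit import *
p=np.load("p.npy");c=cam("wrist",r.get_obs())
uv=proj(c,world(p,[[-.028,.072,0],[-.028,.048,0],[.028,.072,0],[.028,.048,0],[-.0018,.0757,.037]]))
print((uv-[160,0])*1.25)
```

```text
[[ 97.6409 154.6174]
 [102.0939 237.7696]
 [289.9305 154.6906]
 [285.6542 236.2792]
 [195.5336 133.1374]]
```

{"op": "servo_tool", "data": {"deltas": "0 0 0 0.4 0 4 1;0 0 0 0 -0.2 4 1;0 0 0 0 -0.2 3 1;0 0 0 0 -0.2 2 1;0 0 0 0 -0.1 1.5 1;0 0 0 0 0 1 1;0 0 0 0 0 1 1;0 0 0 0 0 0.5 1;0 0 0 0 0 0 1;0 0 0 0 0 0 1"}}

```text
time: 11.8
tool_pos: [0.5489, 0.2237, 0.1008]
tcp_rot: [0.731, 0.62, 0.183, 0.217]
wrist_force: [0.3, -0.2, -6.7]
width: 0.0238
```

```bash
python3 go.py
```

```text
grasp pt in seat mm [-1.3347  0.2295  2.8016]
tool axes in seat
 [[ 0.001   0.9986  0.0525]
 [ 1.     -0.0008 -0.0034]
 [-0.0033  0.0525 -0.9986]]
force seat [-2.9985 -0.1778 -5.9516] 0.023779770937313566 11.8
0 shift tool mm [-0.2204 -0.312   2.7898]
0.02 shift tool mm [ -0.2865   0.7384 -17.1825]
0.12 shift tool mm [  -0.617     5.9902 -117.0439]
```

No contact yet; lower slowly until the force changes.

{"op": "servo_tool", "data": {"deltas": "0 0 0 0 0 0.5 1;0 0 0 0 0 0.5 1;0 0 0 0 0 0.5 1;0 0 0 0 0 0.5 1;0 0 0 0 0 0.5 1;0 0 0 0 0 0.3 1;0 0 0 0 0 0 1;0 0 0 0 0 0 1;0 0 0 0 0 0 1;0 0 0 0 0 0 1"}}

```text
time: 13.05
tool_pos: [0.5505, 0.2235, 0.0992]
tcp_rot: [0.731, 0.62, 0.183, 0.218]
wrist_force: [-6.0, -1.0, 3.1]
width: 0.0239
```

```bash
python3 go.py
```

```text
grasp pt in seat mm [-0.7716  0.3045  0.6101]
tool axes in seat
 [[ 0.0009  0.9986  0.0535]
 [ 1.     -0.0008 -0.0032]
 [-0.0032  0.0535 -0.9986]]
force seat [-3.43   -1.9283  5.5216] 0.0238659210017468 13.05
0 shift tool mm [-0.3032 -0.7598  0.5713]
0.02 shift tool mm [ -0.3668   0.3103 -19.4   ]
0.12 shift tool mm [  -0.6844    5.6607 -119.2562]
```

{"op": "servo_tool", "data": {"deltas": "0 0 0 0 0 0 0.6;0 0 0 0 0 0 0.4;0 0 0 0 0 0 0.2;0 0 0 0 0 0 0;0 0 0 0 0 0 0;0 0 0 0 0 0 0;0 0 0 0 0 0 0;0 0 0 0 0 0 0;0 0 0 0 0 0 0;0 0 0 0 0 0 0"}}

```text
time: 14.3
tool_pos: [0.5505, 0.2234, 0.0984]
tcp_rot: [0.731, 0.62, 0.183, 0.217]
wrist_force: [0.6, 0.1, 0.2]
width: 0.044
```

```bash
python3 go.py
```

```text
grasp pt in seat mm [-1.1742  0.2087 -0.0424]
tool axes in seat
 [[ 0.001   0.9986  0.0525]
 [ 1.     -0.0008 -0.0033]
 [-0.0033  0.0525 -0.9986]]
force seat [ 0.5902  0.1897 -0.1302] 0.044048550129968646 14.3
0 shift tool mm [-0.2091 -0.323  -0.0587]
0.02 shift tool mm [ -0.2751   0.7274 -20.031 ]
0.12 shift tool mm [  -0.6051    5.979  -119.8925]
```

{"op": "servo_tool", "data": {"deltas": "0 0 0 0 0 -10 0;0 0 0 0 0 -15 0;0 0 0 0 0 -20 0;0 0 0 0 0 -25 0;0 0 0 0 0 -25 0.2;0 0 0 0 0 -25 0.5;0 0 0 0 0 -20 1;0 0 0 0 0 -10 1;0 0 0 0 0 0 1;0 0 0 0 0 0 1"}}

```text
time: 15.55
tool_pos: [0.4698, 0.237, 0.2237]
tcp_rot: [0.731, 0.62, 0.182, 0.217]
wrist_force: [-1.3, -0.2, 0.3]
width: 0.0003
```

```bash
python3 - <<'E'
from h import *
import json
o=r.get_obs();im=eyes.grab_frame("wrist")[...,::-1]
json.dump({k:np.asarray(v).tolist() for k,v in o.items()},open("o3.json","w"))
cv2.imwrite("pics/w3.png",im)
E
python3 go.py
```

```text
grasp pt in seat mm [ -9.3489   0.55   149.1683]
tool axes in seat
 [[ 0.0009  0.9987  0.0515]
 [ 1.     -0.0007 -0.004 ]
 [-0.0039  0.0515 -0.9987]]
force seat [ 0.2294 -0.0529  0.0665] 0.0003091399537863721 15.6
0 shift tool mm [  0.0406   0.1534 149.3755]
0.02 shift tool mm [ -0.0376   1.1839 129.4023]
0.12 shift tool mm [-0.4289  6.336  29.5358]
```

View pics/w3.png

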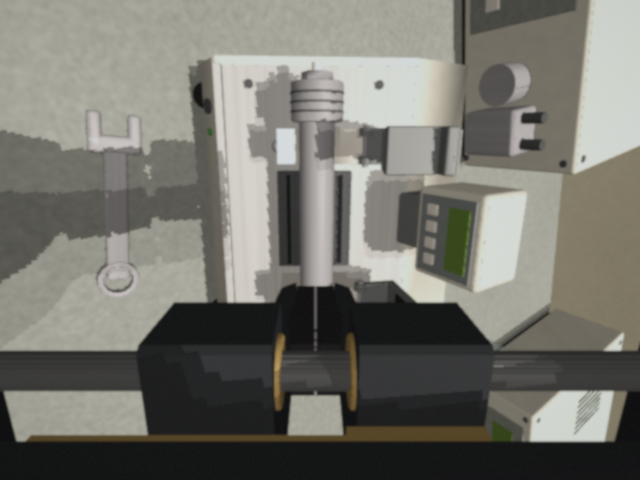

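```bash
cat > st.py <<'E'
from fit import *
p=np.load("p.npy")
def strap(th,x,z,y):  # hinge coords (shut seat axes) -> seat coords
    c,s=np.cos(th),np.sin(th)   # angle decreases from +x: rotate clockwise in (x,z)
    return np.array([.036+x*c+z*s, y, -.008-x*s+z*c])
E
python3 - <<'E'
from st import *
c=cam("wrist",json.load(open("o3.json")))
print("fit edge",proj(c,world(p,[[0,.076,.018],[0,.102,.018],[-.0125,.03,0],[.0125,.03,0]])), "saddle",proj(c,world(p,[[-.028,.072,0],[-.028,.048,0]])))
for th in (1.5,1.6,1.7,1.8,1.9):
    P=[strap(th,-.084,.0295,y) for y in (.073,.047,-.047,-.073)]
    Q=[strap(th,-.076,.0295,.06),strap(th,-.02,.0295,.06)]
    print(th,proj(c,world(p,P)).round(0).tolist(),np.array(Q)[:,[0,2]].round(3).tolist())
t=cv2.imread("pics/w3.png"); 
b=cv2.imread("pics/w2.png")
cv2.imwrite("pics/m3.png",np.hstack([crop(t,265,55,210,160,1.9),crop(b,500,110,140,250,304/250.)[:304]]))
E
```

```text
fit edge [[318.2073 122.2124]
 [318.277   78.7767]
 [299.3342 189.4779]
 [333.8266 189.1977]] saddle [[276.125  128.883 ]
 [277.0956 164.2446]]
1.5 [[443.0, 126.0], [439.0, 178.0], [424.0, 338.0], [421.0, 376.0]] [[0.06, 0.07], [0.064, 0.014]]
1.6 [[457.0, 126.0], [452.0, 177.0], [437.0, 335.0], [433.0, 373.0]] [[0.068, 0.067], [0.066, 0.011]]
1.7 [[470.0, 126.0], [464.0, 176.0], [448.0, 332.0], [444.0, 369.0]] [[0.075, 0.064], [0.068, 0.008]]
1.8 [[480.0, 126.0], [475.0, 175.0], [457.0, 328.0], [453.0, 364.0]] [[0.082, 0.059], [0.069, 0.005]]
1.9 [[489.0, 126.0], [483.0, 174.0], [465.0, 323.0], [461.0, 359.0]] [[0.088, 0.054], [0.07, 0.001]]
```

View pics/m3.png

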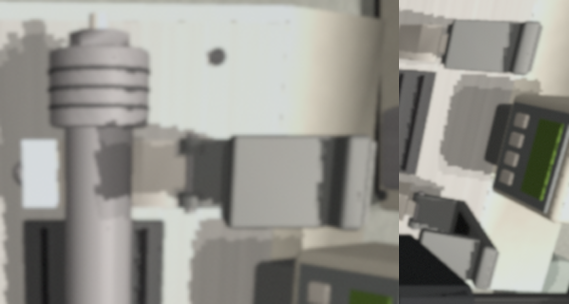

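```bash
cat > wp.py <<'E'
from st import *
def plan(W):
    Rh,t=frame(p);o=r.get_obs();M=R.from_quat(o["tcp_rot"]).as_matrix()
    s=1e3*Rh.T@(o["tool_pos"]-t);print("t",o["time"],"TCP seat",s,"force seat",Rh.T@o["wrist_force"])
    for w in W:
        w=np.array(w,float);print(w.round(1),"tool d",(M.T@Rh@(w-s)).round(1));s=w
def arc(ths,y,off): return [1e3*strap(a,-.076,.0295,y)+[off,0,0] for a in ths]
E
python3 - <<'E'
from wp import *
c=cam("wrist",json.load(open("o2.json")))
for th in (1.5,1.6,1.7,1.8,1.9):
    print(th,proj(c,world(p,[strap(th,-.084,.0295,y) for y in (.073,.047,-.047,-.073)])).round(0).tolist())
t=cam("top");Rh,tt=frame(p)
for n,uv,z in (("flask",(320,161),.183),("amber",(325,214),.105)):
    w=onz(t,uv,z);print(n,w,Rh.T@(w-tt))
plan([(106,60,110),(106,60,52)]+arc([1.7,1.5,1.3,1.1,.9,.7,.5,.3,.2],60,17.5))
E
```

```text
1.5 [[596.0, 126.0], [585.0, 171.0], [552.0, 312.0], [544.0, 347.0]]
1.6 [[613.0, 127.0], [602.0, 172.0], [566.0, 314.0], [558.0, 349.0]]
1.7 [[629.0, 128.0], [618.0, 173.0], [580.0, 316.0], [571.0, 350.0]]
1.8 [[645.0, 129.0], [632.0, 174.0], [594.0, 316.0], [584.0, 351.0]]
1.9 [[658.0, 130.0], [646.0, 174.0], [606.0, 316.0], [596.0, 351.0]]
flask [0.7448 0.0145 0.183 ] [ 0.2374 -0.1748 -0.0585]
amber [ 0.6076 -0.003   0.105 ] [ 0.0835 -0.2141 -0.0598]
t 15.6 TCP seat [ -8.37     0.4749 130.1936] force seat [ 0.2294 -0.0529  0.0665]
[106.  60. 110.] tool d [ 59.7 113.1  25.8]
[106.  60.  52.] tool d [ 0.2 -3.  57.9]
[   92.5 60000.     63.6] tool d [59939.5   -54.1  -249.2]
[   77.6 60000.     69.9] tool d [ -0.  -14.7  -7.1]
[   61.6 60000.     73.1] tool d [ -0.  -15.8  -4. ]
[   45.3 60000.     73.1] tool d [ -0.  -16.3  -0.8]
[   29.4 60000.     69.9] tool d [ -0.  -16.1   2.4]
[   14.4 60000.     63.5] tool d [  0.  -15.3   5.6]
[    0.9 60000.     54.3] tool d [  0.  -13.9   8.5]
[  -10.4 60000.     42.6] tool d [  0.  -11.9  11.1]
[  -15.1 60000.     36. ] tool d [ 0.  -5.1  6.4]
```

{"op": "servo_tool", "data": {"deltas": "0 0 0 15 28 6 1;0 0 0 15 28 7 1;0 0 0 15 28 7 1;0 0 0 15 29 6 1;0 0 0 0 -0.5 10 1;0 0 0 0 -1 20 1;0 0 0 0 -1 20 1;0 0 0 0 -0.5 8 1;0 0 0 0 0 0 1;0 0 0 0 0 0 1"}}

```text
time: 16.85
tool_pos: [0.6158, 0.2738, 0.2142]
tcp_rot: [0.731, 0.62, 0.183, 0.218]
wrist_force: [0.2, -0.5, 0.1]
width: 0.0007
```

Run:
```python
from wp import *
Y=60
plan([(80,Y,58),(62,Y,62),(45,Y,64),(30,Y,64),(14,Y,60),(1,Y,52),(-10,Y,42),(-15,Y,36)])
cv2.imwrite("pics/m4.png",np.hstack([crop(np.ascontiguousarray(eyes.grab_frame("side")[...,::-1]),180,190,160,160,2.5),crop(np.ascontiguousarray(eyes.grab_frame("wrist")[...,::-1]),200,0,320,320,1.25)]))
```

```text
t 16.85 TCP seat [106.553   60.4111  53.0357] force seat [ 0.3336 -0.5061 -0.0469]
[80. 60. 58.] tool d [ -0.5 -26.3  -6.4]
[62. 60. 62.] tool d [ -0.  -17.8  -5. ]
[45. 60. 64.] tool d [ -0.  -16.9  -2.9]
[30. 60. 64.] tool d [ -0.  -15.   -0.8]
[14. 60. 60.] tool d [ -0.  -16.2   3.1]
[ 1. 60. 52.] tool d [  0.  -13.4   7.3]
[-10.  60.  42.] tool d [  0.  -11.5   9.4]
[-15.  60.  36.] tool d [ 0.  -5.3  5.7]
```

View pics/m4.png

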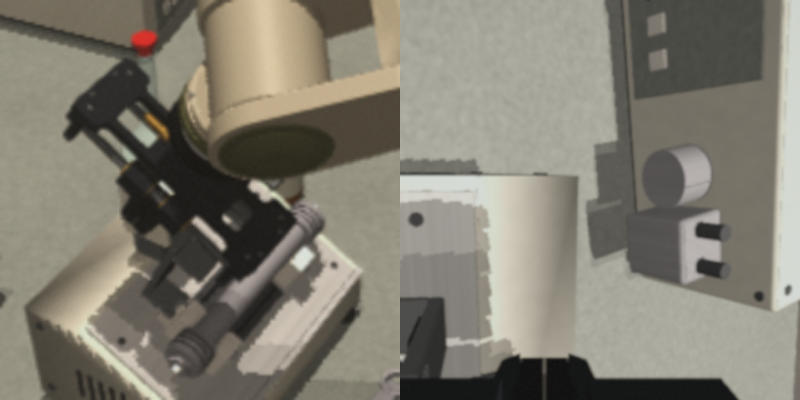

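{"op": "servo_tool", "data": {"deltas": "0 0 0 0 -13 -3 1;0 0 0 0 -13 -3 1;0 0 0 0 -9 -2.5 1;0 0 0 0 -9 -2.5 1;0 0 0 0 -8.5 -1.5 1;0 0 0 0 -8.5 -1.5 1;0 0 0 0 -7.5 -0.5 1;0 0 0 0 -7.5 0 1;0 0 0 0 -8 1 1;0 0 0 0 -8 2 1"}}

```text
time: 18.2
tool_pos: [0.5332, 0.2873, 0.1727]
tcp_rot: [0.731, 0.62, 0.183, 0.217]
wrist_force: [0.4, -0.6, 0.2]
width: 0.0006
```

{"op": "servo_tool", "data": {"deltas": "0 0 0 0 -6.5 3.5 1;0 0 0 0 -6.5 3.5 1;0 0 0 0 -5.5 4.5 1;0 0 0 0 -5.5 4.5 1;0 0 0 0 -4.5 4 1;0 0 0 0 -3.5 3.5 1;0 0 0 0 0 0 1;0 0 0 0 0 0 1;0 0 0 0 0 0 1;0 0 0 0 0 0 1"}}

```text
time: 19.45
tool_pos: [0.5197, 0.2894, 0.136]
tcp_rot: [0.731, 0.62, 0.183, 0.217]
wrist_force: [0.9, -0.6, -0.4]
width: 0.0008
```

Run:
```python
from wp import *
Y=60
plan([(-25,Y,36),(-28,Y,28),(-28,Y,21.5)])
cv2.imwrite("pics/m5.png",np.hstack([crop(np.ascontiguousarray(eyes.grab_frame("side")[...,::-1]),190,210,140,140,2.85),crop(np.ascontiguousarray(eyes.grab_frame("wrist")[...,::-1]),160,0,320,320,1.25)[:399]]))
```

```text
t 19.45 TCP seat [-16.9286  60.3196  34.0169] force seat [ 0.6848 -0.4643 -0.8421]
[-25.  60.  36.] tool d [-0.3 -8.  -2.4]
[-28.  60.  28.] tool d [ 0.  -3.4  7.8]
[-28.   60.   21.5] tool d [ 0.  -0.3  6.5]
```

View pics/m5.png

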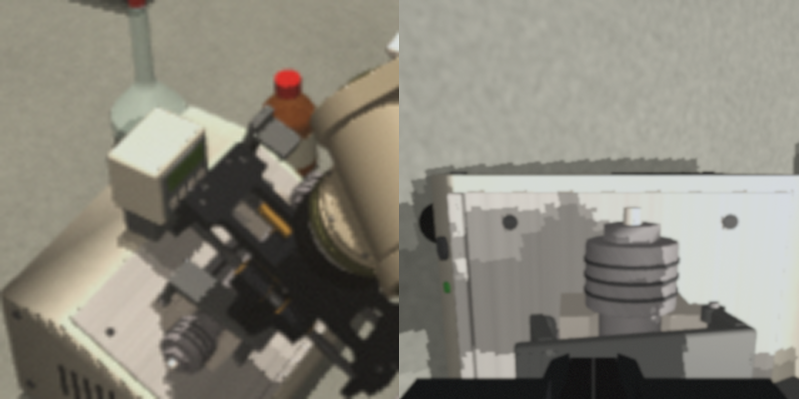

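{"op": "servo_tool", "data": {"deltas": "0 0 0 0 -8 -3 1;0 0 0 0 -8 0 1;0 0 0 0 0 3 1;0 0 0 0 0 3 1;0 0 0 0 0 2 1;0 0 0 0 0 2 1;0 0 0 0 0 2 1;0 0 0 0 0 2 1;0 0 0 0 0 1 1;0 0 0 0 0 0 1"}}

```text
time: 20.8
tool_pos: [0.5124, 0.2907, 0.1181]
tcp_rot: [0.731, 0.62, 0.183, 0.218]
wrist_force: [-12.1, -0.6, 11.8]
width: 0.0003
```

Run:
```python
from wp import *
plan([(-33,60,21.5)])
```

```text
t 20.8 TCP seat [-32.259   60.4154  22.1994] force seat [-4.3671 -2.528  16.1768]
[-33.   60.   21.5] tool d [-0.4 -0.8  0.7]
```

{"op": "servo_tool", "data": {"deltas": "0 0 0 0 0 0.5 1;0 0 0 0 0 0.5 1;0 0 0 0 0 0.5 1;0 0 0 0 0 0.5 1;0 0 0 0 0 0 1;0 0 0 0 0 0 1;0 0 0 0 0 0 1;0 0 0 0 0 0 1;0 0 0 0 0 0 1;0 0 0 0 0 0 1"}}

```text
time: 22.05
tool_pos: [0.5127, 0.2908, 0.1176]
tcp_rot: [0.731, 0.62, 0.183, 0.218]
wrist_force: [-29.7, -1.3, 29.5]
width: 0.0002
```

Run:
```python
from wp import *
plan([(-33,60,80),(-33,-60,100),(112,-60,110),(112,-60,52)])
```

```text
t 22.05 TCP seat [-32.2899  60.5638  21.6838] force seat [-10.4436  -6.0598  40.0435]
[-33.  60.  80.] tool d [ -0.8   2.4 -58.3]
[-33. -60. 100.] tool d [-120.1    1.2  -19.5]
[112. -60. 110.] tool d [  0.1 145.3  -2.2]
[112. -60.  52.] tool d [ 0.2 -3.1 57.9]
```

{"op": "servo_tool", "data": {"deltas": "0 0 0 0 0 -5 1;0 0 0 0 0 -15 1;0 0 0 0 1 -28 1;0 0 0 0 2 -30 1;0 0 0 -15 0 0 1;0 0 0 -30 0 0 1;0 0 0 -30 0 0 1;0 0 0 -30 0 0 1;0 0 0 -16 0 0 1;0 0 0 0 0 0 1"}}

```text
time: 23.3
tool_pos: [0.4545, 0.1763, 0.1822]
tcp_rot: [0.732, 0.62, 0.182, 0.217]
wrist_force: [0.3, 0.7, -0.2]
width: 0.0003
```

Run:
```python
from wp import *
plan([(112,-60,110),(112,-60,52)])
cv2.imwrite("pics/m6.png",np.hstack([crop(np.ascontiguousarray(eyes.grab_frame("side")[...,::-1]),190,210,140,140,2.85),crop(np.ascontiguousarray(eyes.grab_frame("wrist")[...,::-1]),160,0,320,320,1.25)[:399]]))
```

```text
t 23.3 TCP seat [-33.7288 -61.8391  97.1003] force seat [ 0.0389  0.7445 -0.2017]
[112. -60. 110.] tool d [  2.2 146.2  -5.4]
[112. -60.  52.] tool d [ 0.3 -3.  57.9]
```

{"op": "servo_tool", "data": {"deltas": "0 0 0 1 20 -3 1;0 0 0 1 40 -2 1;0 0 0 0 45 0 1;0 0 0 0 30 0 1;0 0 0 0 11 0 1;0 0 0 0 -0.5 10 1;0 0 0 0 -1 20 1;0 0 0 0 -1 20 1;0 0 0 0 -0.5 8 1;0 0 0 0 0 0 1"}}

```text
time: 24.65
tool_pos: [0.6018, 0.1553, 0.2154]
tcp_rot: [0.731, 0.62, 0.182, 0.217]
wrist_force: [-0.3, 0.3, -0.2]
width: 0.0003
```

Run:
```python
from wp import *
Y=-60
plan([(80,Y,58),(62,Y,62),(45,Y,64),(30,Y,64),(14,Y,60),(1,Y,52),(-10,Y,42),(-17,Y,34)])
```

```text
t 24.65 TCP seat [111.7262 -58.8211  51.4292] force seat [-0.4476  0.2679  0.0075]
[ 80. -60.  58.] tool d [ -1.2 -31.3  -8.2]
[ 62. -60.  62.] tool d [ -0.  -17.8  -4.9]
[ 45. -60.  64.] tool d [ -0.  -16.9  -2.9]
[ 30. -60.  64.] tool d [ -0.  -15.   -0.8]
[ 14. -60.  60.] tool d [  0.  -16.2   3.2]
[  1. -60.  52.] tool d [  0.  -13.4   7.3]
[-10. -60.  42.] tool d [  0.  -11.5   9.4]
[-17. -60.  34.] tool d [ 0.  -7.4  7.6]
```

{"op": "servo_tool", "data": {"deltas": "0 0 0 -1 -16 -4 1;0 0 0 0 -15 -4 1;0 0 0 0 -9 -2.5 1;0 0 0 0 -9 -2.5 1;0 0 0 0 -8.5 -1.5 1;0 0 0 0 -8.5 -1.5 1;0 0 0 0 -7.5 -0.5 1;0 0 0 0 -7.5 0 1;0 0 0 0 -8 1 1;0 0 0 0 -8 2 1"}}

```text
time: 25.9
tool_pos: [0.5138, 0.1689, 0.1744]
tcp_rot: [0.731, 0.62, 0.183, 0.217]
wrist_force: [1.6, -0.7, 1.1]
width: 0.0007
```

{"op": "servo_tool", "data": {"deltas": "0 0 0 0 -6.5 3.5 1;0 0 0 0 -6.5 3.5 1;0 0 0 0 -5.5 4.5 1;0 0 0 0 -5.5 4.5 1;0 0 0 0 -4.5 4 1;0 0 0 0 -3.5 3.5 1;0 0 0 0 -8 -3 1;0 0 0 0 -8 0 1;0 0 0 0 0 0 1;0 0 0 0 0 0 1"}}

```text
time: 27.15
tool_pos: [0.4856, 0.1736, 0.1316]
tcp_rot: [0.731, 0.62, 0.183, 0.218]
wrist_force: [0.5, -0.1, -0.4]
width: 0.0006
```

Run:
```python
from wp import *
plan([(-33,-60,21.5)])
```

```text
t 27.15 TCP seat [-32.0252 -59.5388  37.6993] force seat [ 0.229  -0.0501 -0.6005]
[-33.  -60.   21.5] tool d [-0.4 -1.8 16.1]
```

{"op": "servo_tool", "data": {"deltas": "0 0 0 0 0 3 1;0 0 0 0 0 3 1;0 0 0 0 0 2 1;0 0 0 0 0 2 1;0 0 0 0 0 2 1;0 0 0 0 0 2 1;0 0 0 0 0 1.5 1;0 0 0 0 0 1 1;0 0 0 0 0 0 1;0 0 0 0 0 0 1"}}

```text
time: 28.4
tool_pos: [0.4938, 0.1722, 0.1186]
tcp_rot: [0.731, 0.62, 0.183, 0.218]
wrist_force: [-17.4, 0.6, 20.8]
width: 0.0003
```

{"op": "servo_tool", "data": {"deltas": "0 0 0 0 0 0.5 1;0 0 0 0 0 0.5 1;0 0 0 0 0 0.5 1;0 0 0 0 0 0 1;0 0 0 0 0 0 1;0 0 0 0 0 0 1;0 0 0 0 0 0 1;0 0 0 0 0 0 1;0 0 0 0 0 0 1;0 0 0 0 0 0 1"}}

```text
time: 29.65
tool_pos: [0.494, 0.1722, 0.1182]
tcp_rot: [0.731, 0.62, 0.183, 0.218]
wrist_force: [-33.9, 1.3, 36.5]
width: 0.0003
```

Run:
```python
from wp import *
plan([(-33,-60,120),(-33,0,150)])
```

```text
t 29.65 TCP seat [-31.4236 -59.522   21.8083] force seat [-10.9371  -4.1374  48.4956]
[-33. -60. 120.] tool d [ -0.9   3.7 -98.1]
[-33.   0. 150.] tool d [ 59.9   1.6 -30.2]
```

{"op": "servo_tool", "data": {"deltas": "0 0 0 0 0 -5 1;0 0 0 0 0 -15 1;0 0 0 0 0 -30 1;0 0 0 0 0 -40 1;0 0 0 20 -8 -40 1;0 0 0 30 -12 -20 1;0 0 0 30 -12 0 1;0 0 0 20 -8 0 1;0 0 0 0 0 0 1;0 0 0 0 0 0 1"}}

```text
time: 30.9
tool_pos: [0.3978, 0.2891, 0.2204]
tcp_rot: [0.731, 0.62, 0.183, 0.217]
wrist_force: [0.3, -0.5, 0.8]
width: 0.0004
```

Run:
```python
from wp import *
plan([])
eyes.grab_frame("wrist");eyes.grab_frame("wrist")
o=r.get_obs();im=eyes.grab_frame("wrist");c=cam("wrist",o)
cv2.imwrite("pics/w5.png",im[...,::-1]);g=cv2.cvtColor(im,cv2.COLOR_RGB2GRAY)
json.dump({k:np.asarray(v).tolist() for k,v in o.items()},open("o5.json","w"))
for y in (.060,-.060):
    for th in (0,.1,.18): print(y,th,"free end",proj(c,world(p,strap(th,-.084,.0295,y))).round(1),"hinge end",proj(c,world(p,strap(th,0,.0295,y))).round(1))
    for yy in (y-.008,y,y+.008):
        P=np.array([[x,yy,.0215] for x in np.arange(-.064,.05,.003)]);uv=proj(c,world(p,P)).round().astype(int)
        print(yy,[(int(1e3*q[0]),int(g[v,u]) if 0<=v<480 and 0<=u<640 else -1) for q,(u,v) in zip(P,uv)])
# column mid check: tube edges, row between straps
uv=proj(c,world(p,[[-.0125,.02,0],[.0125,.02,0],[0,.076,.018],[0,.102,.018]])).round(1);print(uv)
v=int(uv[0,1]);print(v,g[v,int(uv[0,0])-12:int(uv[1,0])+12])
u=int(uv[2,0]);print(u,g[int(uv[3,1])-8:int(uv[2,1])+10,u-12])
```

```text
t 30.9 TCP seat [-78.8695  40.3311 167.1862] force seat [ 0.7426 -0.4601  0.4747]
0.06 0 free end [[344.1 198.7]] hinge end [[450.8 197.6]]
0.06 0.1 free end [[349.9 200.5]] hinge end [[454.4 197.5]]
0.06 0.18 free end [[355.6 201.9]] hinge end [[457.2 197.4]]
0.052 [(-64, 207), (-61, 213), (-57, 213), (-54, 214), (-51, 211), (-48, 160), (-45, 141), (-42, 139), (-39, 137), (-36, 143), (-33, 145), (-30, 146), (-27, 146), (-24, 146), (-21, 148), (-18, 148), (-15, 149), (-12, 150), (-9, 151), (-6, 152), (-3, 152), (0, 153), (2, 153), (5, 154), (8, 155), (11, 156), (14, 156), (17, 157), (20, 157), (23, 158), (26, 159), (29, 160), (32, 161), (35, 161), (38, 175), (41, 197), (44, 174), (47, 202)]
0.06 [(-64, 177), (-61, 178), (-57, 188), (-54, 190), (-51, 193), (-48, 155), (-45, 143), (-42, 143), (-39, 140), (-36, 143), (-33, 146), (-30, 147), (-27, 148), (-24, 149), (-21, 150), (-18, 150), (-15, 150), (-12, 151), (-9, 153), (-6, 153), (-3, 153), (0, 155), (2, 155), (5, 156), (8, 157), (11, 157), (14, 158), (17, 159), (20, 160), (23, 161), (26, 161), (29, 162), (32, 162), (35, 163), (38, 1
[... 1656 characters left out ...]
 (-12, 23), (-9, 23), (-6, 21), (-3, 22), (0, 22), (2, 23), (5, 23), (8, 23), (11, 22), (14, 23), (17, 21), (20, 21), (23, 22), (26, 19), (29, 23), (32, 24), (35, 23), (38, 23), (41, 20), (44, 22), (47, 24)]
[[381.2 240.2]
 [409.8 239.7]
 [405.5 176.8]
 [407.7 142.2]]
240 [ 51  52  52  51  52  52  51  48  40  29  30  46  62  72  81  87  95 104
 112 120 128 134 140 147 153 159 163 168 172 178 183 189 192 190 187 183
 181 180 177 171 157 133 112 104 102 102 112 145 185 208 216 216]
405 [113  87  87  90  91  94  96 104 114 122 125 125 126 127 126 118 102  95
 110 125 131 131 129 121 103  97 114 130 136 138 136 125 105 104 125 139
 144 146 148 146 141 131 128 129 126 116 101 109 133 149 154 155]
```

{"op": "servo_tool", "data": {"deltas": "0 0 0 -20 0 0 1;0 0 0 -30 0 0 1;0 0 0 -30 0 0 1;0 0 0 -25 0 0 1;0 0 0 -15 0 0 1;0 0 0 0 0 0 1;0 0 0 0 0 0 1;0 0 0 0 0 0 1;0 0 0 0 0 0 1;0 0 0 0 0 0 1"}}

```text
time: 32.3
tool_pos: [0.3782, 0.1714, 0.2203]
tcp_rot: [0.731, 0.62, 0.183, 0.217]
wrist_force: [0.1, -0.4, 0.0]
width: 0.0006
```

Run:
```python
from wp import *
plan([])
o=r.get_obs();im=eyes.grab_frame("wrist");c=cam("wrist",o)
g=cv2.cvtColor(im,cv2.COLOR_RGB2GRAY)
for y in (.06,-.060):
    for th in (0,.1,.18): print(y,th,"free end",proj(c,world(p,strap(th,-.084,.0295,y))).round(1))
    for yy in (y-.008,y,y+.008):
        P=np.array([[x,yy,.0215] for x in np.arange(-.06,.05,.002)]);uv=proj(c,world(p,P)).round().astype(int)
        print(yy,[(round(1e3*q[0]),int(g[v,u]) if 0<=v<480 and 0<=u<640 else -1) for q,(u,v) in zip(P,uv)][:15])
# all other things: bystanders moved? compare top & side with start, ignoring arm
t0=cv2.imread("pics/top0.png");t1=np.ascontiguousarray(eyes.grab_frame("top")[...,::-1])
d=cv2.absdiff(t0,t1).max(2)
for n,(x,y,w,h) in dict(amber_a=(315,205,20,25),flask=(308,155,24,35),spanner=(217,262,50,28),rack=(130,230,55,48),amber_b=(175,297,25,22),solvent=(480,272,45,40),slim=(358,268,82,20)).items():
    print(n,(d[y:y+h,x:x+w]>60).mean().round(2),d[y:y+h,x:x+w].mean().round(1))
```

```text
t 32.3 TCP seat [-79.2128 -78.9679 167.3297] force seat [ 0.181  -0.3319 -0.0721]
0.06 0 free end [[348.6  26.9]]
0.06 0.1 free end [[355.3  23.7]]
0.06 0.18 free end [[361.8  21.1]]
0.052 [(-60, 134), (-58, 131), (-56, 131), (-54, 131), (-52, 130), (-50, 128), (-48, 106), (-46, 142), (-44, 136), (-42, 142), (-40, 138), (-38, 142), (-36, 136), (-34, 143), (-32, 144)]
0.06 [(-60, 155), (-58, 153), (-56, 155), (-54, 154), (-52, 148), (-50, 140), (-48, 119), (-46, 141), (-44, 136), (-42, 141), (-40, 137), (-38, 141), (-36, 136), (-34, 142), (-32, 143)]
0.068 [(-60, 209), (-58, 207), (-56, 207), (-54, 208), (-52, 179), (-50, 123), (-48, 115), (-46, 139), (-44, 136), (-42, 140), (-40, 135), (-38, 141), (-36, 135), (-34, 141), (-32, 142)]
-0.06 0 free end [[344.9 199.9]]
-0.06 0.1 free end [[350.8 201.7]]
-0.06 0.18 free end [[356.4 203.2]]
-0.068 [(-60, 212), (-58, 213), (-56, 213), (-54, 209), (-52, 149), (-50, 114), (-48, 128), (-46, 141), (-44, 143), (-42, 142), (-40, 138), (-38, 143), (-36, 138), (-34, 145), (-32, 145)]
-0.06 [(-60, 173), (-58, 155), (-56, 165), (-54, 178), (-52, 155), (-50, 120), (-48, 124), (-46, 143), (-44, 143), (-42, 143), (-40, 139), (-38, 144), (-36, 141), (-34, 146), (-32, 147)]
-0.052 [(-60, 131), (-58, 132), (-56, 130), (-54, 129), (-52, 128), (-50, 107), (-48, 121), (-46, 144), (-44, 142), (-42, 145), (-40, 144), (-38, 146), (-36, 140), (-34, 147), (-32, 149)]
amber_a 0.0 2.3
flask 0.0 2.0
spanner 0.38 38.7
rack 0.0 2.0
amber_b 0.0 2.4
solvent 0.0 2.0
slim 0.0 2.1
```

Run:
```python
from wp import *
s0=cv2.imread("pics/side0.png");s1=np.ascontiguousarray(eyes.grab_frame("side")[...,::-1])
d=cv2.absdiff(s0,s1).max(2)[338:386,298:347];print("spanner side",(d>60).mean(),d.mean())
t=cv2.matchTemplate(s1[315:405,275:370],s0[338:386,298:347],cv2.TM_CCOEFF_NORMED);print(cv2.minMaxLoc(t),"expect loc (23,23)")
plan([]); job.job_done()
```

```text
spanner side 0.0195578231292517 9.194727891156463
(-0.2137090563774109, 0.7197917699813843, (14, 11), (23, 23)) expect loc (23,23)
t 32.45 TCP seat [-79.1604 -79.1054 167.3558] force seat [-0.5725  0.2177 -0.4531]
the job is handed in; nothing more can be done
```

I mounted the wide column in both saddles, swung both straps over it and pressed each to a hard stop, then handed the job in at about 32.5 s.

**Column:** after release, its tube and fitting edges matched the predicted seat position to about 1–2 pixels in the wrist image.

**Straps:** each press ended at the same height, about 22 mm above the seat along the deck normal. The forces there were about 40 N on the left and 48 N on the right, well over the 10 N catch. Pixel profiles put both free ends at x ≈ −48 to −50 mm of the seat frame, as expected for shut. At 0.1 rad open they would sit about 6 mm away.

**Bystanders:** the bottles, flask, vial rack and slim column look unchanged in the top view. The spanner patch did differ there, most likely because the arm or its shadow was over it. In the side view the spanner matched best at exactly its starting spot, though the match score was only 0.72.

**Limits of these checks:** I had used up the 12 picture views before pressing the right strap, so the final strap, bystander and spanner checks are from image code, not seen directly. The wrist camera and tool pose also disagreed by about 1.3 mm, which I corrected for when placing the column.

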